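# Slide a cassette carrier under the reader head and start the reading

## Task

Push the blue carrier with the three test cassettes flat along the worktop, in between the reader's guide rails and on under its low head, until it is fully home against the stop at the back and the brass index pin on top of the head has dropped into the carrier's groove; push it with the fingers only, without picking it up or tipping it. Then, with the carrier home, press the reader's green start button right down and take the hand away. Leave the dropper bottle, the timer and the sample cup where they stand.

Things in the scene. Friction and masses are not known exactly. Their poses are not given: they have to be found in the camera images.
- carrier_center (a point): Centre (half-way up, 4.5 mm above the worktop) of the body of the loose blue carrier, a flat plate 115 mm long (x), 104 mm wide (y) and 9 mm thick, about 0.15 kg, lying flat on the worktop. x points to its front edge (sloping nose, goes in first), y to its left, z up. Three white test cassettes are clipped in flush with its top. A groove for the pin, 11.5 mm long and 82 mm wide, is cut in its top 42 mm ahead of this point.
- carrier_push (a point): Middle of the carrier's upright rear face, 57.5 mm behind carrier_center and 8 mm above the worktop; axes as there. The rear edge carries a raised push lip, 96 mm wide, 10 mm thick, its top 16 mm above the worktop: too high for the head, it stays 32 mm in front of it when the carrier is home.
- reader: Reader fixed on the worktop: a white and grey housing bridging the bare worktop. Origin on the worktop under the middle of its head; x is the way in, y to the left seen along it, z up. The head is 70 mm long (x -35 to 35 mm), 150 mm wide, 50 mm high; its underside is 12.5 mm above the worktop (3.5 mm over the carrier), the channel beneath is 110 mm wide (y -55 to 55 mm).
- reader_mouth (a point): Middle of the open end of the guide rails, on the worktop, 95 mm before the reader's origin; axes as the reader. Two aluminium rails 9 mm high and 9 mm thick continue the channel from the head towards the entry: straight to reader x = -50 mm, then flared outwards by 12 degrees each to about 129 mm apart here.
- index_pin (a joint): Height of the upright brass index pin through the reader's head, at reader x = 22 mm, y = 0, in m: 0 is fully down. A weak spring (about 1 N) holds it down. The carrier's sloping nose lifts it by about 2 mm as the carrier is pushed past (some 3 N of push); it drops back to 0, into the carrier's groove, when the carrier is home.
- carrier_home (a point): Where carrier_center lies when the carrier is fully home, its axes then along these: reader x = -20 mm, y = 0, 4.5 mm above the worktop. The carrier's front edge then meets the stop bar, 12 mm high, behind the head, whose face is at reader x = 37.5 mm.
- index_pin_top (a point): Top of the knob of the index pin, 66 mm above the worktop when down; it need not be touched.
- start_button (a joint): Travel of the green start button, m: 0 up, 0.005 right down. A spring returns it; right down takes about 4 N.
- start_button_top (a point): Centre of the top of the round green start button (22 mm across) on top of the reader's head, right of the middle seen along the way in (reader x = -6, y = -40 mm), 61 mm above the worktop; it stands 9 mm proud of its grey ring, 38 mm across; pressed straight down.
- white_dropper: Dropper bottle with a white cap, 33 mm across and 67 mm high, loose; origin under its middle. To be left alone.
- timer: White square timer lying flat, 62 x 62 x 20 mm, loose; origin under its middle. To be left alone.
- sample_cup: Sample cup with a lid, 59 mm across and 45 mm high, loose; origin under its middle. To be left alone.
- carrier: The carrier itself; origin in the middle of its underside, 4.5 mm below carrier_center, axes as there.

How it is judged:
By the outcome, as a careful person would: the job done as asked, in the order asked, and still so for the second after the job is handed in, with the robot touching nothing.
It also fails if it takes over 67 s, if anything falls off the work surface, if the arm or the gripper's body presses on something with over 40 N, if the wrist force passes 120 N, or if a joint passes its speed limit or range.

## Robot

A 6-joint arm with a two-finger parallel gripper is mounted at the origin on a cart in front of the work surface, level with it; the furniture and walls round the work are solid. World frame = base frame: x ahead of the robot, y to its left, z up, the work surface at z = 0. Lengths are in mm, angles in degrees, forces in N, time in s.
With the tool pointing down it reaches from about 275 to 825 mm from the base axis. Payload 5.2 kg.
Tool frame: the origin (TCP) lies between the finger pads; the fingertips stand 19 mm ahead of it and the grasp point (between the pads) is the TCP; z points along the fingers, y is the line along which they close (so a half turn about z gives the same grasp; the last joint's range is limited). The gripper opens to 93 mm and grips with 3 to 60 N. Pads are 15 mm wide; open, the fingers measure 128 mm over their backs; the gripper's body (75 mm by 188 mm) begins 65 mm behind the grasp point.
Start: joints at [-84.844, 14.817, 87.949, -0, 77.235, -11.62], TCP at [158.77, -526.59, 237.653] pointing down, gripper open.
Joint ranges: [-179.93, 179.93], [-52.35, 119.4], [10.71, 147.94], [-69.91, 249.91], [12.55, 155.21], [-178.61, 178.61]. Speed limits (degrees/s): [147.25, 147.25, 180, 180, 180, 180].

## Interface

Orientations are given as a 3x3 rotation matrix whose columns are the frame's x, y, z axes.
In Python, from workcell import get_obs, snapshot, calibration, hand_in gives the robot as it stands.
- The arm moves only by the tool send_rows, never from a script. Its argument "targets" is a list that holds one entry, the list of rows, each a list of 7 numbers: the shift along the tool's x, y, z in m, then the turn, a rotation vector about the tool's x, y, z in degrees, then the finger opening in m, from 0 to 0.093. In form: [[[tx, ty, tz, wx, wy, wz, fingers], ...]]. A call has 1 to 10 rows; each row is the pose to reach, as a shift and turn from the pose commanded when the call began, along the tool's axes at that moment; what a row does not reach only later rows make up. A row lasts 1/12 s, in which the tool goes at most 41.7 mm and 7.16 degrees, less where a joint would pass 70% of its speed; a pose out of reach is approached as far as the arm can. A call with a gripper value outside its range is refused whole. The fingers move at their own pace and stop on an object; "force" is the grip in N (left out, the last holds). Time passes only in rows, so rows that repeat a pose let the fingers close. It gives the time, the measured TCP pose, the force, the opening and the grip force at its end, in the units of the state.
- get_obs(): the state, without advancing time (a new reading comes with each control period).
- snapshot(name): name is "scene" or "top" or "wrist"; returns the picture (480x640x3 uint8, blue, green, red); there is no depth.
- calibration(name): a dict with "fx", "fy", "cx", "cy" (pixels), "k1" (the pictures are not rectified: a ray, as slopes to the right and down, at radius r is drawn at 1 + k1 r^2 times it, then the intrinsics apply), "pose" (4x4, takes a point from camera to world coordinates). Camera axes: x right, y down, z forward; pixel columns grow to the right and rows downward; lengths in mm; the calibration is good to about 2 mm. A picture is of the moment at which its call begins: read the wrist's pose just before it. calibration takes no time and is no camera call; for the wrist camera it gives the pose at the moment of the call.
- hand_in(): hands the job in; it is judged then, once.
The state is a dict: "time_s": time; "q": joint angles; "qvel": joint speeds; "joint_torque": joint torques, N m; "eef_pos": TCP position; "tool_rot": TCP orientation; "force": force on the tool from outside, world axes, zero at the start; "moment": the same for the moment, N m; "opening": finger opening in mm; "grasp_force": force on a finger pad.
Only numpy, scipy, OpenCV 4.12 (cv2) and the standard library are available. Lean on these libraries where they do the work, as an engineer would, in place of code of your own. Each camera call takes 0.05 s, during which the arm holds its last target. There are 200 camera calls.

## Working session

There is one attempt and no reset: what is moved stays moved. The work goes in short steps, Python scripts to look and compute and a tool call to move; the robot and the scene stay as the last step left them, time stands still between calls to the robot, and variables do not carry over. Pictures are saved under pics/ and viewed, at most 10 in all, crops included, and the job is handed in when it is done.

Besides the shell and the picture viewer there is one more tool, called after "Emit:" by a JSON object that holds its "api" and its "payload", one argument or row to a line. send_rows: Moves the arm, as the interface text tells. Its arguments: {"type":"object","properties":{"targets":{"type":"array"},"force":{"type":"number"}},"required":["targets"]}

```bash
mkdir -p pics; cat > h.py <<'E'
import numpy as np, cv2
from workcell import get_obs, snapshot, calibration, hand_in
def ray(name,uv,cal=None):
    c=cal or calibration(name)
    d=np.array([(uv[0]-c['cx'])/c['fx'],(uv[1]-c['cy'])/c['fy']])
    s=d.copy()
    for _ in range(20): s=d/(1+c['k1']*(s@s))
    P=np.array(c['pose']); return P[:3,3],P[:3,:3]@np.array([s[0],s[1],1])
def onz(name,uv,z,cal=None):
    o,d=ray(name,np.array(uv,float),cal); return (o+d*(z-o[2])/d[2]).round(1)
def proj(name,p,cal=None):
    c=cal or calibration(name); P=np.array(c['pose']); q=P[:3,:3].T@(np.array(p,float)-P[:3,3]); s=q[:2]/q[2]
    s=s*(1+c['k1']*(s@s)); return np.array([c['fx']*s[0]+c['cx'],c['fy']*s[1]+c['cy']])
E
python3 - <<'E'
from h import *
for n in("top","scene"):
    cv2.imwrite(f"pics/{n}0.png",snapshot(n)); c=calibration(n); print(n,c['fx'],c['k1'],np.round(c['pose'],2).tolist())
E
```

```text
top 540.4217688067874 -0.08913353978783667 [[-0.03, -0.99, 0.11, 456.75], [-1.0, 0.03, 0.01, -290.68], [-0.01, -0.11, -0.99, 1192.76], [0.0, 0.0, 0.0, 1.0]]
scene 586.5962782597002 -0.1949762353880994 [[-0.72, -0.34, 0.6, -286.6], [-0.69, 0.33, -0.65, 623.85], [0.02, -0.88, -0.47, 750.43], [0.0, 0.0, 0.0, 1.0]]
```

View pics/top0.png

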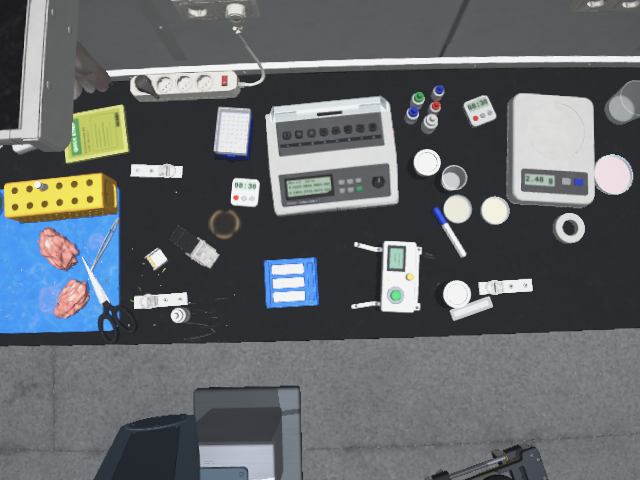

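View pics/scene0.png

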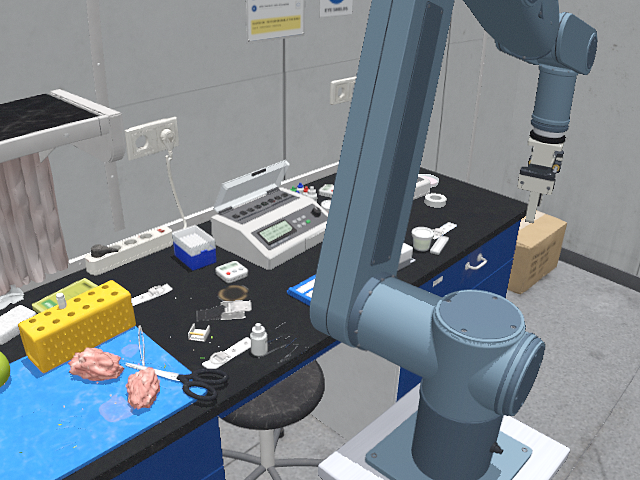

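The top view shows the carrier at about (291,283), its lip on the left. The reader is at about (400,277), its rails opening to the left at (355,245) and (352,307), and the button is at (396,295). The way in is roughly world -y. I'll zoom in.

```bash
python3 - <<'E'
from h import *
im=cv2.imread("pics/top0.png")
cv2.imwrite("pics/crop0.png",cv2.resize(im[222:332,250:450],None,fx=4,fy=4,interpolation=cv2.INTER_CUBIC))
hsv=cv2.cvtColor(im,cv2.COLOR_BGR2HSV)
def blob(m,x0,x1,y0,y1):
    z=np.zeros_like(m);z[y0:y1,x0:x1]=m[y0:y1,x0:x1]
    cs=cv2.findContours(z,cv2.RETR_EXTERNAL,cv2.CHAIN_APPROX_NONE)[0]
    return max(cs,key=cv2.contourArea)
c=blob(cv2.inRange(hsv,(95,100,60),(130,255,255)),250,335,240,325)
b=cv2.boxPoints(cv2.minAreaRect(c)); print("carrier",b.tolist())
for p in b: print(onz("top",p,9))
g=blob(cv2.inRange(hsv,(50,90,80),(85,255,255)),380,420,280,310)
M=cv2.moments(g);u=(M['m10']/M['m00'],M['m01']/M['m00']);print("button",u,cv2.contourArea(g),onz("top",u,61))
w=blob(cv2.inRange(hsv,(0,0,150),(180,60,255)),370,430,230,325)
b=cv2.boxPoints(cv2.minAreaRect(w)); print("head",b.tolist())
for p in b: print(onz("top",p,50))
E
```

```text
carrier [[262.2515869140625, 259.6513977050781], [316.17474365234375, 256.3833312988281], [319.12811279296875, 305.1134338378906], [265.2049560546875, 308.3815002441406]]
[ 551.3 -145.     9. ]
[ 554.9 -264.     9. ]
[ 448.2 -267.3    9. ]
[ 444.5 -149.4    9. ]
button (395.5076923076923, 294.9333333333333) 65.0 [ 464.7 -428.2   61. ]
head [[367.6943054199219, 310.560546875], [370.2153015136719, 239.97198486328125], [421.3999938964844, 241.79998779296875], [418.8789978027344, 312.3885498046875]]
[ 433.9 -369.8   50. ]
[ 582.9 -380.8   50. ]
[ 575.5 -489.6   50. ]
[ 426.6 -477.2   50. ]
```

View pics/crop0.png

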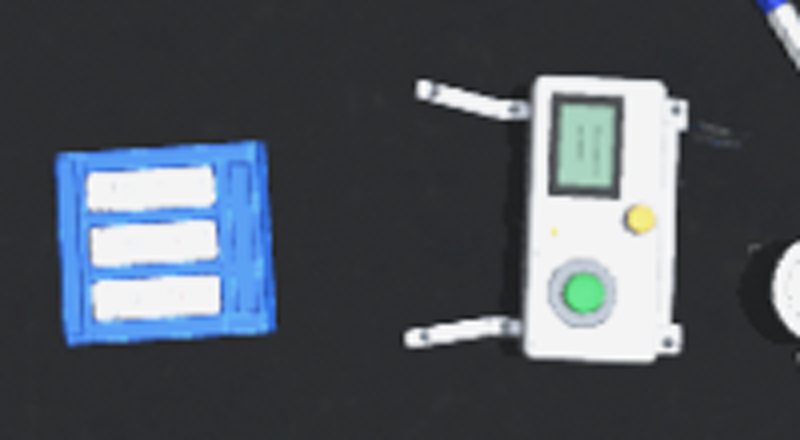

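The close view shows the carrier turned a few degrees one way (nose up in the picture) and the reader a few degrees the other. The groove is at the right end, so the nose faces the reader. The pin is at crop (640,218) and the button at (583,293).

```bash
python3 - <<'E'
from h import *
o=get_obs(); print(np.round(o['tool_rot'],3).tolist(),o['eef_pos'],o['time_s'],o['opening'])
c=calibration("wrist"); R=np.array(o['tool_rot']);P=np.array(c['pose'])
print("cam in tool",(R.T@(P[:3,3]-o['eef_pos'])).round(1),(R.T@P[:3,:3]).round(3).tolist(),c['fx'],c['k1'])
pin=onz("top",(410,276.5),66);bt=onz("top",(395.5,294.9),61);print(pin,bt)
# heading from pin(22,0) and button(-6,-40)
v=(pin-bt)[:2];print(np.linalg.norm(v),np.hypot(28,40)); a=np.arctan2(v[1],v[0])-np.arctan2(40,28);print("reader heading",np.degrees(a))
E
```

```text
[[0.957, 0.289, -0.0], [0.289, -0.957, 0.002], [0.0, -0.002, -1.0]] [ 158.71347632 -526.12517378  236.91566531] 0.1 92.96063156539026
cam in tool [  82.6   -0.5 -146.8] [[0.0, -0.955, -0.296], [1.0, -0.0, 0.002], [-0.002, -0.296, 0.955]] 331.9699768246926 -0.061251268518035334
[ 501.9 -459.5   66. ] [ 464.8 -428.2   61. ]
48.539674494170214 48.82622246293481
reader heading -95.16116016840337
```

Emit:
{"api": "send_rows", "payload": {
  "targets": [
    [[0.447,-0.3,0,0,0,-75,0.045],[0.447,-0.3,0,0,0,-75,0.045],[0.447,-0.3,0,0,0,-75,0.045],[0.447,-0.3,0,0,0,-75,0.045],[0.447,-0.3,0,0,0,-75,0.045],[0.447,-0.3,0,0,0,-75,0.045],[0.447,-0.3,0,0,0,-75,0.045],[0.447,-0.3,0,0,0,-75,0.045],[0.447,-0.3,0,0,0,-75,0.045],[0.447,-0.3,0,0,0,-75,0.045]]
  ]
}}

```text
time_s: 0.93
eef_pos: [423.7, -202.4, 237.5]
tool_rot: [[0.022, 1.0, -0.0], [1.0, -0.022, 0.0], [0.0, -0.0, -1.0]]
force: [1.0, -0.3, -0.5]
opening: 45.2
grasp_force: 0.0
```

```bash
cat > go.py <<'E'
import sys
from h import *
# print the tool-frame shift (mm) and turn (deg) to reach world xyz, heading angle of tool x
def go(x,y,z,ang):
    o=get_obs();R=np.array(o['tool_rot']);a=np.degrees(np.arctan2(R[1,0],R[0,0]))
    from scipy.spatial.transform import Rotation as Q
    c,s=np.cos(np.radians(ang)),np.sin(np.radians(ang)); T=np.array([[c,s,0],[s,-c,0],[0,0,-1]])
    print("at",np.round(o['eef_pos'],1),round(a,2),"t",o['time_s'],"F",np.round(o['force'],1),"open",round(o['opening'],1),"-> shift",(R.T@(np.array([x,y,z])-o['eef_pos'])).round(1),"turn",Q.from_matrix(R.T@T).as_rotvec(degrees=True).round(2))
if __name__=="__main__": go(*map(float,sys.argv[1:]))
E
python3 go.py 500 -110 238 91.8
```

```text
at [ 423.7 -202.4  237.5] 88.74 t 0.9333 F [ 1.  -0.3 -0.5] open 45.2 -> shift [94.1 74.2 -0.5] turn [-0.01 -0.01 -3.06]
```

Emit:
{"api": "send_rows", "payload": {
  "targets": [
    [[0.031,0.025,0,0,0,-3,0.045],[0.062,0.05,0,0,0,-3,0.045],[0.085,0.068,0,0,0,-3,0.045],[0.094,0.074,0,0,0,-3,0.045],[0.094,0.074,0,0,0,-3,0.045],[0.094,0.074,0,0,0,-3,0.045]]
  ]
}}

```text
time_s: 1.43
eef_pos: [499.0, -112.7, 237.2]
tool_rot: [[-0.026, 1.0, -0.001], [1.0, 0.026, -0.0], [-0.0, -0.001, -1.0]]
force: [-1.0, -0.4, -0.4]
opening: 45.2
grasp_force: 0.0
```

```bash
python3 - <<'E'
from h import *
import pickle
c=calibration("wrist");im=snapshot("wrist");pickle.dump(c,open("w1.pkl","wb"));cv2.imwrite("pics/w1.png",im)
E
python3 go.py 500 -110 238 91.8
```

```text
at [ 498.8 -113.3  237.3] 91.4 t 1.4833 F [ 0.3 -0.2  0.3] open 44.8 -> shift [ 3.3  1.3 -0.7] turn [-0.08  0.02 -0.4 ]
```

View pics/w1.png

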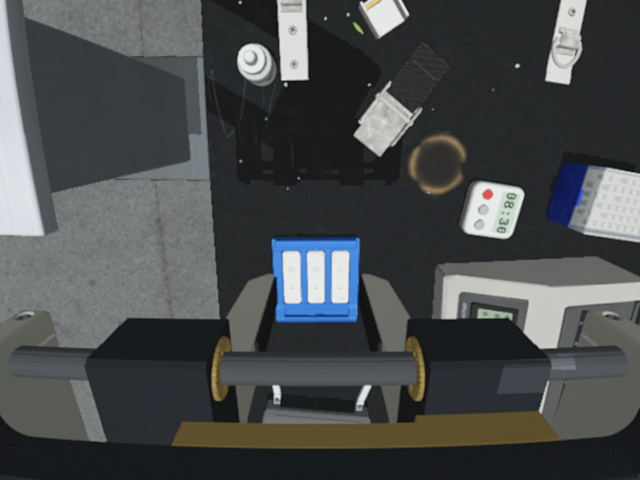

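The wrist view, from behind, shows the carrier's rear lip at the top, from (273,240) to (358,240), and its front edge at y≈320. The rail tips are near (278,393) and (363,393), and the gripper hides the head.

```bash
python3 - <<'E'
from h import *
import pickle
c=pickle.load(open("w1.pkl","rb"));im=cv2.imread("pics/w1.png");hsv=cv2.cvtColor(im,cv2.COLOR_BGR2HSV)
m=cv2.inRange(hsv,(95,100,40),(130,255,255));z=np.zeros_like(m);z[225:335,262:368]=m[225:335,262:368]
ct=max(cv2.findContours(z,0,1)[0],key=cv2.contourArea)
f=cv2.fillPoly(np.zeros_like(m),[cv2.convexHull(ct)],255)
L=[];Rr=[]
for v in range(254,312,3):
    x=np.where(f[v])[0]; L.append(onz("w",(x[0]-.0,v),8,c));Rr.append(onz("w",(x[-1]+1,v),8,c))
L=np.array(L);Rr=np.array(Rr)
for E in(L,Rr):
    p=np.polyfit(E[:,1],E[:,0],1);print("side heading",np.degrees(np.arctan2(-1,-p[0])),"x at y=-206",np.polyval(p,-206))
b=cv2.boxPoints(cv2.minAreaRect(ct));print(b.tolist())
for u in range(285,350,12):
    y=np.where(f[:,u])[0];print(u,"rear",onz("w",(u,y[0]),16,c),"front",onz("w",(u,y[-1]+1),4,c))
E
```

```text
side heading -88.12508856555121 x at y=-206 444.6911875271107
side heading -88.30699909286011 x at y=-206 553.601181883313
[[271.0, 236.0], [360.0, 236.0], [360.0, 322.0], [271.0, 322.0]]
285 rear [ 461.4 -145.9   16. ] front [ 459.6 -269.5    4. ]
297 rear [ 475.3 -145.5   16. ] front [ 475.4 -269.     4. ]
309 rear [ 489.3 -145.2   16. ] front [ 491.1 -268.5    4. ]
321 rear [ 503.2 -144.8   16. ] front [ 506.9 -268.1    4. ]
333 rear [ 517.1 -144.4   16. ] front [ 522.6 -267.7    4. ]
345 rear [ 531.1 -144.    16. ] front [ 538.3 -267.3    4. ]
```

Carrier centre is about (499,-206.5) with heading -88.2°. Reader origin is about (504,-437.7) with heading -95.2°. At the carrier's y the entry axis lies at x≈525, so I'll push the carrier's side first: +26 mm in x and -7° of turn.

```bash
python3 - <<'E'
from h import *
a=onz("top",(384.25,241.5),50);b=onz("top",(380.75,311.25),50);v=a-b;print(a,b,np.linalg.norm(v),np.degrees(np.arctan2(v[1],v[0]))-90)
print(get_obs()['q'])
E
python3 go.py 412 -207 60 181.8
```

```text
[ 578.7 -410.5   50. ] [ 431.6 -397.1   50. ] 147.7090721655241 -95.20496444782685
[-2.52754704e+01  1.08955389e+01  9.30835581e+01 -5.29107249e-02
  7.60791591e+01 -2.66593150e+01]
at [ 498.8 -113.3  237.3] 91.4 t 1.4833 F [ 0.3 -0.2  0.3] open 44.8 -> shift [-91.5 -88.8 177.5] turn [-7.00e-02 -4.00e-02 -9.04e+01]
```

Emit:
{"api": "send_rows", "payload": {
  "targets": [
    [[-0.03,-0.03,0.02,0,0,-7,0.055],[-0.05,-0.05,0.04,0,0,-14,0.055],[-0.07,-0.07,0.06,0,0,-21,0.055],[-0.09,-0.089,0.07,0,0,-28,0.055],[-0.091,-0.089,0.08,0,0,-35,0.055],[-0.091,-0.089,0.09,0,0,-42,0.055],[-0.091,-0.089,0.1,0,0,-49,0.055],[-0.091,-0.089,0.11,0,0,-56,0.055],[-0.091,-0.089,0.12,0,0,-63,0.055],[-0.091,-0.089,0.13,0,0,-70,0.055]]
  ]
}}

```text
time_s: 2.32
eef_pos: [411.4, -207.3, 107.4]
tool_rot: [[-0.949, 0.316, -0.0], [0.316, 0.949, -0.001], [0.0, -0.001, -1.0]]
force: [-0.6, 0.2, -1.6]
opening: 55.1
grasp_force: 0.0
```

```bash
python3 go.py 412 -207 22.5 181.8
```

```text
at [ 411.4 -207.3  107.4] 161.56 t 2.3167 F [-0.6  0.2 -1.6] open 55.1 -> shift [-0.5  0.5 84.9] turn [-3.000e-02 -1.000e-02 -2.024e+01]
```

Emit:
{"api": "send_rows", "payload": {
  "targets": [
    [[0,0,0.015,0,0,-7,0.055],[0,0,0.035,0,0,-14,0.055],[0,0,0.055,0,0,-20.2,0.055],[0,0,0.07,0,0,-20.2,0.055],[0,0,0.08,0,0,-20.2,0.055],[0,0,0.0845,0,0,-20.2,0.055],[0,0,0.0845,0,0,-20.2,0.055],[0,0,0.0845,0,0,-20.2,0.055]]
  ]
}}

```text
time_s: 2.98
eef_pos: [412.3, -206.6, 23.5]
tool_rot: [[-1.0, -0.026, -0.0], [-0.026, 1.0, -0.0], [0.0, -0.0, -1.0]]
force: [0.4, 0.4, 0.3]
opening: 55.1
grasp_force: 0.0
```

```bash
python3 - <<'E'
from h import *
import pickle
c=calibration("wrist");im=snapshot("wrist");pickle.dump(c,open("w2.pkl","wb"));cv2.imwrite("pics/w2.png",im)
E
python3 go.py 439.5 -207 22.5 181.8
```

```text
at [ 412.8 -206.6   23.8] -178.49 t 3.0333 F [0.8 0.9 0.2] open 54.9 -> shift [-26.7  -1.1   1.3] turn [-0.04  0.04 -0.29]
```

View pics/w2.png

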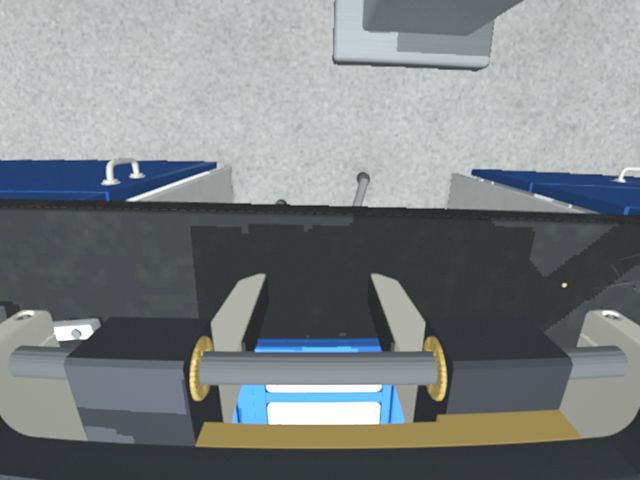

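The fingers are down in front of the carrier's right-hand side, which is the blue patch at (320,400).

Emit:
{"api": "send_rows", "payload": {
  "targets": [
    [[-0.007,0,0.001,0,0,0,0.055],[-0.014,0,0.001,0,0,0,0.055],[-0.021,0,0.001,0,0,0,0.055],[-0.025,0,0.001,0,0,0,0.055],[-0.028,0,0.001,0,0,0.5,0.055],[-0.031,0.001,0.001,0,0,1.3,0.055],[-0.034,0.001,0.001,0,0,2.1,0.055],[-0.037,0.002,0.001,0,0,3,0.055],[-0.04,0.003,0.001,0,0,3.9,0.055],[-0.043,0.003,0.001,0,0,4.8,0.055]]
  ]
}}

```text
time_s: 3.87
eef_pos: [455.9, -201.1, 22.0]
tool_rot: [[-0.998, 0.058, -0.0], [0.058, 0.998, 0.0], [0.0, 0.0, -1.0]]
force: [-0.4, 0.8, 0.8]
opening: 54.5
grasp_force: 0.6
```

Emit:
{"api": "send_rows", "payload": {
  "targets": [
    [[-0.003,0,0,0,0,0.6,0.055],[-0.006,0.001,0,0,0,1.2,0.055],[-0.0085,0.001,0,0,0,1.7,0.055],[-0.01,0.001,0,0,0,1.9,0.055],[-0.01,0.001,0,0,0,1.9,0.055],[-0.01,0.001,0,0,0,1.9,0.055]]
  ]
}}

```text
time_s: 4.37
eef_pos: [466.2, -201.2, 22.3]
tool_rot: [[-0.996, 0.089, 0.001], [0.089, 0.996, -0.0], [-0.001, -0.0, -1.0]]
force: [-0.2, 0.0, 0.1]
opening: 55.1
grasp_force: 0.0
```

```bash
python3 - <<'E'
from h import *
cv2.imwrite("pics/top1.png",snapshot("top"))
E
python3 go.py 465.7 -201 22.5 174.8
```

```text
at [ 466.1 -201.2   22.3] 174.88 t 4.4167 F [-0.   0.1  0.1] open 54.8 -> shift [ 0.4  0.2 -0.3] turn [-0.02  0.03  0.08]
```

Emit:
{"api": "send_rows", "payload": {
  "targets": [
    [[0.012,0,0,0,0,0,0.045],[0.025,0,-0.01,0,0,0,0.045],[0.03,0,-0.05,0,0,7,0.045],[0.03,0,-0.09,0,0,14,0.045],[0.03,0,-0.13,0,0,21,0.045],[0.03,0.02,-0.16,0,0,28,0.045],[0.01,0.045,-0.18,0,0,35,0.045],[-0.015,0.07,-0.19,0,0,42,0.045],[-0.04,0.09,-0.19,0,0,49,0.045],[-0.06,0.092,-0.19,0,0,56,0.045]]
  ]
}}

```text
time_s: 5.25
eef_pos: [535.9, -111.8, 214.1]
tool_rot: [[-0.484, 0.875, 0.004], [0.875, 0.484, 0.0], [-0.002, 0.004, -1.0]]
force: [-0.1, -0.4, -1.0]
opening: 44.9
grasp_force: 0.0
```

```bash
python3 go.py 533 -113 210 84.8
```

```text
at [ 535.9 -111.8  214.1] 118.93 t 5.25 F [-0.1 -0.4 -1. ] open 44.9 -> shift [ 0.3 -3.2  4. ] turn [ 0.23  0.04 34.13]
```

Emit:
{"api": "send_rows", "payload": {
  "targets": [
    [[0,-0.001,0,0,0,7,0.045],[0,-0.002,0,0,0,14,0.045],[0,-0.003,0,0,0,21,0.045],[0,-0.003,0.002,0,0,28,0.045],[0,-0.003,0.004,0,0,34.1,0.045],[0,-0.003,0.004,0,0,34.1,0.045],[0,-0.003,0.004,0,0,34.1,0.045]]
  ]
}}

```text
time_s: 5.83
eef_pos: [531.0, -116.2, 208.1]
tool_rot: [[0.083, 0.997, -0.0], [0.997, -0.083, 0.0], [0.0, -0.0, -1.0]]
force: [-0.0, -0.1, -0.7]
opening: 45.1
grasp_force: 0.0
```

```bash
cat > car.py <<'E'
from h import *
import sys
# carrier pose from the wrist picture: side edges and the rear lip edge
def car(name,roi):
    c=calibration("wrist");im=snapshot("wrist");cv2.imwrite(f"pics/{name}.png",im);hsv=cv2.cvtColor(im,cv2.COLOR_BGR2HSV)
    m=cv2.inRange(hsv,(95,100,40),(130,255,255));z=np.zeros_like(m);x0,x1,y0,y1=roi;z[y0:y1,x0:x1]=m[y0:y1,x0:x1]
    ct=max(cv2.findContours(z,0,1)[0],key=cv2.contourArea);print("bbox",cv2.boundingRect(ct))
    x,y,w,h=cv2.boundingRect(ct);f=cv2.fillPoly(np.zeros_like(m),[ct],255)
    o=[]
    for g in(0,-1):
        E=np.array([onz("w",(np.where(f[v])[0][g]+(g<0),v),9,c) for v in range(y+h//4,y+3*h//4,2)])
        p=np.polyfit(E[:,1],E[:,0],1);o.append(p);print("side heading",np.degrees(np.arctan2(-1,-p[0])).round(2),"x at y=-206:",np.polyval(p,-206).round(1))
    for u in np.linspace(x+.2*w,x+.8*w,4).astype(int): print("rear",onz("w",(u,np.where(f[:,u])[0][0]),16,c))
if __name__=="__main__": car(sys.argv[1],list(map(int,sys.argv[2:6])))
E
python3 car.py w3 255 385 200 340; python3 go.py 533 -115 22.5 84.8
```

```text
bbox (274, 243, 96, 93)
side heading -95.72 x at y=-206: 474.8
side heading -101.0 x at y=-206: 575.5
rear [ 501.7 -144.9   16. ]
rear [ 522.1 -146.6   16. ]
rear [ 542.4 -149.4   16. ]
rear [ 562.9 -151.1   16. ]
at [ 531.1 -116.3  208.3] 85.26 t 5.8833 F [-0.7  0.  -0.6] open 44.9 -> shift [  1.4   1.8 185.8] turn [0.01 0.   0.46]
```

View pics/w3.png

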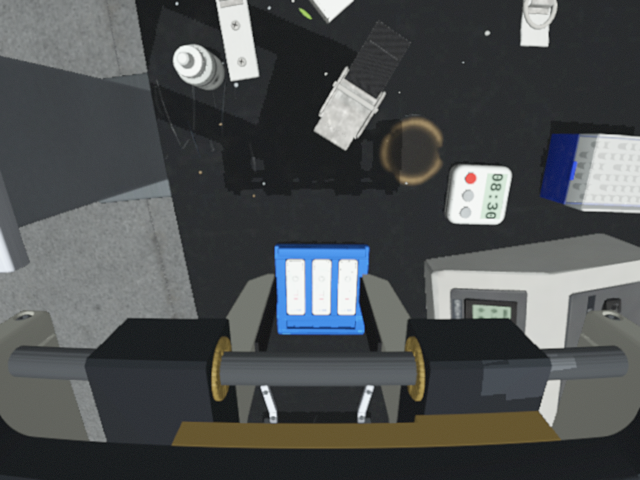

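The carrier now lies as wanted, with heading about -95.7° and centre about (527,-206). The rails stand symmetrically below it, their tips near (264,385) and (373,385). Next I'll check the rails' axis.

```bash
python3 - <<'E'
from h import *
c=calibration("wrist");a=onz("w",(264.5,385),9,c);b=onz("w",(373.5,385),9,c);print(a,b,(a+b)/2)
a=onz("w",(275,421),9,c);b=onz("w",(364,421),9,c);print(a,b,(a+b)/2)
u=np.array([-.0906,-.9959]);o=np.array([504,-437.7]);print("axis at mouth",o-95*u,"at -50",o-50*u)
im=snapshot("top")
cv2.imwrite("pics/c1.png",cv2.resize(im[222:332,250:450],None,fx=4,fy=4,interpolation=cv2.INTER_CUBIC))
hsv=cv2.cvtColor(im,cv2.COLOR_BGR2HSV)
E
```

```text
[ 443.7 -336.7    9. ] [ 584.  -348.3    9. ] [ 513.85 -342.5     9.  ]
[ 449.4 -398.6    9. ] [ 569.7 -408.6    9. ] [ 509.55 -403.6     9.  ]
axis at mouth [ 512.607  -343.0895] at -50 [ 508.53  -387.905]
```

Emit:
{"api": "send_rows", "payload": {
  "targets": [
    [[0.002,0.003,0.035,0,0,0.46,0.045],[0.002,0.003,0.07,0,0,0.46,0.045],[0.002,0.003,0.105,0,0,0.46,0.045],[0.002,0.003,0.14,0,0,0.46,0.045],[0.002,0.003,0.165,0,0,0.46,0.045],[0.002,0.003,0.18,0,0,0.46,0.045],[0.002,0.003,0.1855,0,0,0.46,0.045],[0.002,0.003,0.1855,0,0,0.46,0.045],[0.002,0.003,0.1855,0,0,0.46,0.045]]
  ]
}}

```text
time_s: 6.68
eef_pos: [534.9, -114.8, 23.3]
tool_rot: [[0.093, 0.996, 0.001], [0.996, -0.093, -0.0], [-0.0, 0.001, -1.0]]
force: [-0.8, 0.3, 0.1]
opening: 45.0
grasp_force: 0.0
```

```bash
python3 go.py 534.1 -113 22.5 84.8
```

```text
at [ 534.9 -114.8   23.3] 84.65 t 6.6833 F [-0.8  0.3  0.1] open 45.0 -> shift [ 1.7 -1.   0.8] turn [ 0.05  0.02 -0.15]
```

Emit:
{"api": "send_rows", "payload": {
  "targets": [
    [[-0.008,0,0,0,0,0,0.045],[-0.016,0,0,0,0,0,0.045],[-0.021,0,0,0,0,0,0.045],[-0.024,0,0,0,0,0,0.045],[-0.027,0,0,0,0,0,0.045],[-0.031,0,0,0,0,0,0.045],[-0.035,0,0,0,0,0,0.045],[-0.039,0,0,0,0,0,0.045],[-0.043,0,0,0,0,0,0.045],[-0.047,0,0,0,0,0,0.045]]
  ]
}}

```text
time_s: 7.52
eef_pos: [529.8, -161.4, 22.7]
tool_rot: [[0.094, 0.996, -0.0], [0.996, -0.094, 0.0], [0.0, -0.0, -1.0]]
force: [-0.2, 2.4, 1.7]
opening: 44.6
grasp_force: 1.1
```

Emit:
{"api": "send_rows", "payload": {
  "targets": [
    [[-0.004,0,0,0,0,0,0.045],[-0.008,0,0,0,0,0,0.045],[-0.012,0,0,0,0,0,0.045],[-0.016,0,0,0,0,0,0.045],[-0.02,0,0,0,0,0,0.045],[-0.024,0,0,0,0,0,0.045],[-0.028,0,0,0,0,0,0.045],[-0.032,0,0,0,0,0,0.045],[-0.036,0,0,0,0,0,0.045],[-0.04,0,0,0,0,0,0.045]]
  ]
}}

```text
time_s: 8.35
eef_pos: [526.0, -201.5, 22.6]
tool_rot: [[0.094, 0.996, -0.0], [0.996, -0.094, 0.0], [0.0, -0.0, -1.0]]
force: [0.1, 1.8, 1.5]
opening: 44.8
grasp_force: 1.1
```

```bash
python3 - <<'E'
from h import *
cv2.imwrite("pics/w4.png",snapshot("wrist"))
im=snapshot("top");cv2.imwrite("pics/c2.png",cv2.resize(im[222:332,250:450],None,fx=4,fy=4,interpolation=cv2.INTER_CUBIC))
E
python3 go.py 526 -201 22.5 84.8
```

```text
at [ 526.1 -202.1   22.6] 84.58 t 8.45 F [ 0.3  0.2 -0.5] open 45.1 -> shift [ 1.1 -0.2  0.1] turn [ 0.01  0.04 -0.22]
```

View pics/w4.png

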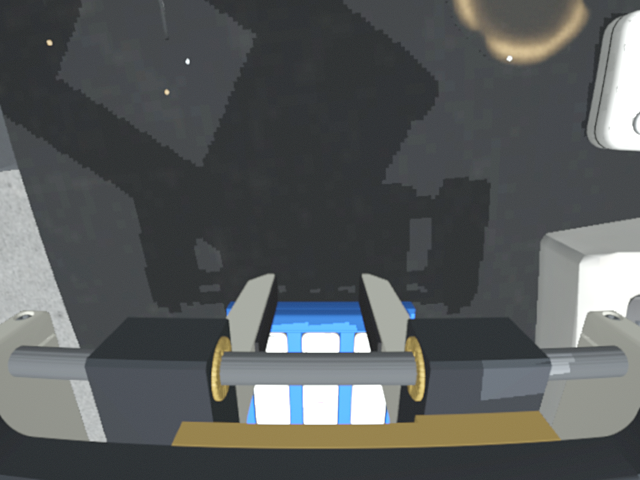

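The lip spans columns 228–414 with the fingers centred on it, and the push force is about 2 N. I'll carry on.

Emit:
{"api": "send_rows", "payload": {
  "targets": [
    [[-0.004,0,0,0,0,-0.2,0.045],[-0.008,0,0,0,0,-0.2,0.045],[-0.012,0,0,0,0,-0.2,0.045],[-0.016,0,0,0,0,-0.2,0.045],[-0.02,0,0,0,0,-0.2,0.045],[-0.024,0,0,0,0,-0.2,0.045],[-0.028,0,0,0,0,-0.2,0.045],[-0.032,0,0,0,0,-0.2,0.045],[-0.036,0,0,0,0,-0.2,0.045],[-0.04,0,0,0,0,-0.2,0.045]]
  ]
}}

```text
time_s: 9.28
eef_pos: [522.3, -241.4, 22.6]
tool_rot: [[0.091, 0.996, -0.0], [0.996, -0.091, 0.0], [0.0, -0.0, -1.0]]
force: [-0.7, 0.7, 0.6]
opening: 44.7
grasp_force: 0.4
```

Emit:
{"api": "send_rows", "payload": {
  "targets": [
    [[-0.004,0,0,0,0,0,0.045],[-0.008,0,0,0,0,0,0.045],[-0.012,0,0,0,0,0,0.045],[-0.016,0,0,0,0,0,0.045],[-0.02,0,0,0,0,0,0.045],[-0.024,0,0,0,0,0,0.045],[-0.028,0,0,0,0,0,0.045],[-0.032,0,0,0,0,0,0.045],[-0.036,0,0,0,0,0,0.045],[-0.04,0,0,0,0,0,0.045]]
  ]
}}

```text
time_s: 10.12
eef_pos: [518.5, -280.9, 22.6]
tool_rot: [[0.091, 0.996, -0.0], [0.996, -0.091, 0.0], [0.0, -0.0, -1.0]]
force: [-0.8, 2.4, -0.0]
opening: 45.2
grasp_force: 1.1
```

```bash
python3 - <<'E'
from h import *
im=snapshot("top");cv2.imwrite("pics/c3.png",cv2.resize(im[202:342,270:450],None,fx=4,fy=4,interpolation=cv2.INTER_CUBIC))
E
python3 go.py 511.9 -353 22.5 84.8
```

```text
at [ 518.7 -281.9   22.7] 84.79 t 10.1667 F [-1.8  1.1 -0.1] open 45.0 -> shift [-71.4  -0.3   0.2] turn [ 0.01  0.03 -0.01]
```

View pics/c3.png

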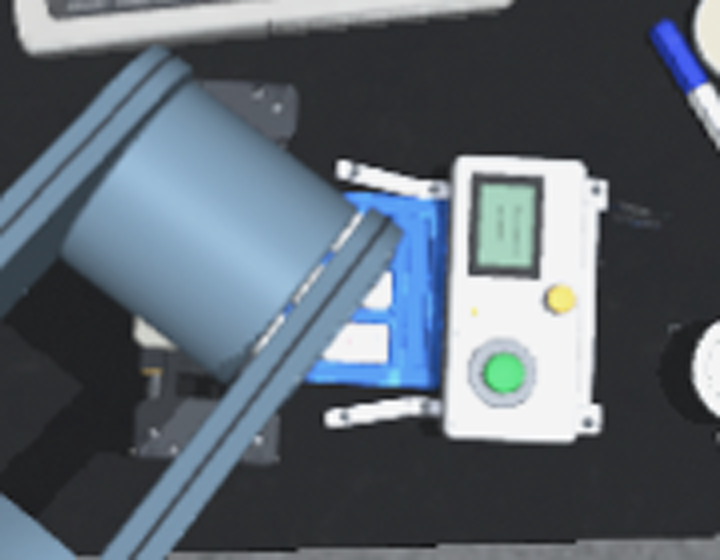

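The carrier is square between the rails with its nose at the head (crop x≈445), and about 71 mm remain.

Emit:
{"api": "send_rows", "payload": {
  "targets": [
    [[-0.003,0,0,0,0,0,0.045],[-0.006,0,0,0,0,0,0.045],[-0.009,0,0,0,0,0,0.045],[-0.012,0,0,0,0,0,0.045],[-0.015,0,0,0,0,0,0.045],[-0.018,0,0,0,0,0,0.045],[-0.021,0,0,0,0,0,0.045],[-0.024,0,0,0,0,0,0.045],[-0.027,0,0,0,0,0,0.045],[-0.03,0,0,0,0,0,0.045]]
  ]
}}

```text
time_s: 11.0
eef_pos: [515.9, -310.8, 22.7]
tool_rot: [[0.091, 0.996, -0.0], [0.996, -0.091, 0.0], [0.0, -0.0, -1.0]]
force: [-0.7, 3.3, 0.9]
opening: 44.9
grasp_force: 1.5
```

Emit:
{"api": "send_rows", "payload": {
  "targets": [
    [[-0.003,0,0,0,0,0,0.045],[-0.006,0,0,0,0,0,0.045],[-0.009,0,0,0,0,0,0.045],[-0.012,0,0,0,0,0,0.045],[-0.015,0,0,0,0,0,0.045],[-0.018,0,0,0,0,0,0.045],[-0.021,0,0,0,0,0,0.045],[-0.024,0,0,0,0,0,0.045],[-0.027,0,0,0,0,0,0.045],[-0.03,0,0,0,0,0,0.045]]
  ]
}}

```text
time_s: 11.83
eef_pos: [513.3, -340.1, 22.6]
tool_rot: [[0.091, 0.996, -0.0], [0.996, -0.091, 0.001], [0.001, -0.0, -1.0]]
force: [-0.6, 7.3, 3.4]
opening: 44.7
grasp_force: 3.2
```

```bash
python3 go.py 511.9 -353 22.5 84.8
```

```text
at [ 513.3 -340.1   22.6] 84.79 t 11.8333 F [-0.6  7.3  3.4] open 44.7 -> shift [-13.   -0.2   0.1] turn [-0.01 -0.08 -0.01]
```

Emit:
{"api": "send_rows", "payload": {
  "targets": [
    [[-0.0015,0,0,0,0,0,0.045],[-0.003,0,0,0,0,0,0.045],[-0.0045,0,0,0,0,0,0.045],[-0.006,0,0,0,0,0,0.045],[-0.0075,0,0,0,0,0,0.045],[-0.009,0,0,0,0,0,0.045],[-0.01,0,0,0,0,0,0.045],[-0.01,0,0,0,0,0,0.045]]
  ]
}}

```text
time_s: 12.5
eef_pos: [512.3, -350.9, 22.6]
tool_rot: [[0.091, 0.996, -0.0], [0.996, -0.091, -0.0], [-0.0, 0.0, -1.0]]
force: [-1.4, 2.6, 1.7]
opening: 45.0
grasp_force: 1.4
```

Emit:
{"api": "send_rows", "payload": {
  "targets": [
    [[-0.001,0,0,0,0,0,0.045],[-0.002,0,0,0,0,0,0.045],[-0.003,0,0,0,0,0,0.045],[-0.003,0,0,0,0,0,0.045]]
  ]
}}

```text
time_s: 12.83
eef_pos: [512.1, -352.3, 22.6]
tool_rot: [[0.091, 0.996, -0.0], [0.996, -0.091, 0.002], [0.002, -0.0, -1.0]]
force: [-0.6, 7.5, 3.9]
opening: 45.5
grasp_force: 3.7
```

```bash
python3 go.py 511.9 -353 22.5 84.8
```

```text
at [ 512.1 -352.3   22.6] 84.8 t 12.8333 F [-0.6  7.5  3.9] open 45.5 -> shift [-0.7 -0.2  0.1] turn [-0.02 -0.12  0.  ]
```

Force is rising. I'll push on in 1 mm steps to tell the stop from the pin.

Emit:
{"api": "send_rows", "payload": {
  "targets": [
    [[-0.0005,0,0,0,0,0,0.045],[-0.001,0,0,0,0,0,0.045],[-0.001,0,0,0,0,0,0.045]]
  ]
}}

```text
time_s: 13.08
eef_pos: [512.1, -352.4, 22.6]
tool_rot: [[0.09, 0.996, -0.0], [0.996, -0.09, 0.003], [0.003, -0.001, -1.0]]
force: [-0.3, 10.2, 5.5]
opening: 45.2
grasp_force: 5.0
```

Emit:
{"api": "send_rows", "payload": {
  "targets": [
    [[-0.0005,0,0,0,0,0,0.045],[-0.001,0,0,0,0,0,0.045],[-0.001,0,0,0,0,0,0.045]]
  ]
}}

```text
time_s: 13.33
eef_pos: [512.1, -352.5, 22.6]
tool_rot: [[0.09, 0.996, -0.001], [0.996, -0.09, 0.005], [0.005, -0.001, -1.0]]
force: [-0.6, 12.8, 7.2]
opening: 45.1
grasp_force: 6.3
```

Emit:
{"api": "send_rows", "payload": {
  "targets": [
    [[-0.0005,0,0,0,0,0,0.045],[-0.001,0,0,0,0,0,0.045],[-0.001,0,0,0,0,0,0.045]]
  ]
}}

```text
time_s: 13.58
eef_pos: [512.0, -352.6, 22.6]
tool_rot: [[0.09, 0.996, -0.001], [0.996, -0.09, 0.006], [0.006, -0.001, -1.0]]
force: [0.5, 15.7, 8.7]
opening: 45.1
grasp_force: 7.6
```

It stops hard within 0.5 mm of the calculated home position, after the force fell from 7 N to 2.6 N as the pin dropped. I'll back off, rise and check.

Emit:
{"api": "send_rows", "payload": {
  "targets": [
    [[0.004,0,0,0,0,0,0.045],[0.015,0,0,0,0,0,0.045],[0.03,0,-0.005,0,0,0,0.045],[0.035,0,-0.04,0,0,0,0.045],[0.035,0,-0.08,0,0,0,0.0],[0.035,0,-0.12,0,0,0,0.0],[0.035,0,-0.14,0,0,0,0.0],[0.035,0,-0.14,0,0,0,0.0],[0.035,0,-0.14,0,0,0,0.0]]
  ]
}}

```text
time_s: 14.33
eef_pos: [515.9, -321.7, 164.5]
tool_rot: [[0.09, 0.996, 0.003], [0.996, -0.09, -0.003], [-0.003, 0.003, -1.0]]
force: [0.6, 1.0, -0.5]
opening: 16.0
grasp_force: 0.0
```

```bash
python3 - <<'E'
from h import *
cv2.imwrite("pics/w5.png",snapshot("wrist"))
E
python3 go.py 464.8 -428.2 95 84.8
```

```text
at [ 514.9 -321.   162.6] 84.82 t 14.3833 F [-0.5  0.2 -0.5] open 12.2 -> shift [-111.2  -40.3   67.7] turn [0.02 0.03 0.02]
```

View pics/w5.png

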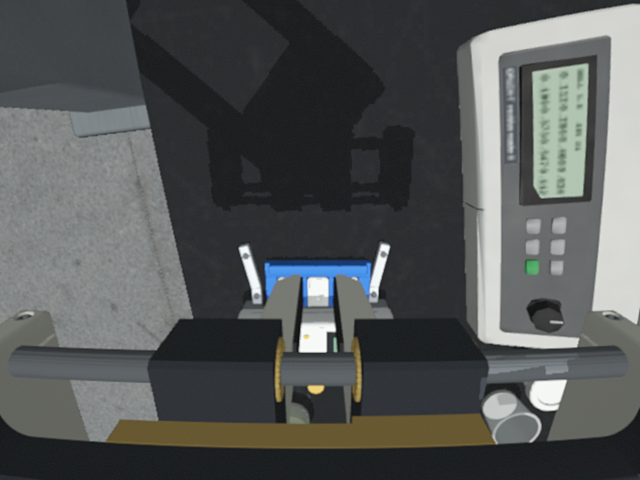

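The carrier sits square between the rails, its lip just proud of the head at (318,265). Now the button, with the fingers closed.

Emit:
{"api": "send_rows", "payload": {
  "targets": [
    [[-0.03,-0.01,0,0,0,0,0],[-0.06,-0.02,0,0,0,0,0],[-0.09,-0.035,0,0,0,0,0],[-0.111,-0.04,0.01,0,0,0,0],[-0.111,-0.04,0.03,0,0,0,0],[-0.111,-0.04,0.05,0,0,0,0],[-0.111,-0.04,0.064,0,0,0,0],[-0.111,-0.04,0.068,0,0,0,0],[-0.111,-0.04,0.068,0,0,0,0]]
  ]
}}

```text
time_s: 15.13
eef_pos: [463.7, -426.7, 91.3]
tool_rot: [[0.091, 0.996, -0.004], [0.996, -0.091, 0.005], [0.005, -0.004, -1.0]]
force: [-0.1, 0.2, -0.1]
opening: 0.6
grasp_force: 0.0
```

```bash
python3 go.py 464.8 -428.2 75 84.8
```

```text
at [ 463.7 -426.7   91.3] 84.79 t 15.1333 F [-0.1  0.2 -0.1] open 0.6 -> shift [-1.4  1.3 16.3] turn [-0.25 -0.27 -0.01]
```

Emit:
{"api": "send_rows", "payload": {
  "targets": [
    [[-0.001,0.001,0.002,0,0,0,0],[-0.001,0.001,0.004,0,0,0,0],[-0.001,0.001,0.006,0,0,0,0],[-0.001,0.001,0.008,0,0,0,0],[-0.001,0.001,0.01,0,0,0,0],[-0.001,0.001,0.012,0,0,0,0],[-0.001,0.001,0.0135,0,0,0,0],[-0.001,0.001,0.0135,0,0,0,0],[-0.001,0.001,0.0135,0,0,0,0]]
  ]
}}

```text
time_s: 15.88
eef_pos: [466.0, -429.6, 81.1]
tool_rot: [[0.091, 0.996, -0.0], [0.996, -0.091, 0.0], [0.0, -0.0, -1.0]]
force: [-0.6, -0.8, -0.1]
opening: 0.5
grasp_force: 0.0
```

Emit:
{"api": "send_rows", "payload": {
  "targets": [
    [[0,0,0.001,0,0,0,0],[0,0,0.002,0,0,0,0],[0,0,0.002,0,0,0,0],[0,0,0.002,0,0,0,0]]
  ]
}}

```text
time_s: 16.22
eef_pos: [466.1, -429.8, 79.4]
tool_rot: [[0.091, 0.996, 0.0], [0.996, -0.091, -0.0], [-0.0, 0.0, -1.0]]
force: [0.2, -0.3, 1.5]
opening: 0.7
grasp_force: 0.8
```

Emit:
{"api": "send_rows", "payload": {
  "targets": [
    [[0,0,0.0015,0,0,0,0],[0,0,0.003,0,0,0,0],[0,0,0.0045,0,0,0,0],[0,0,0.0055,0,0,0,0],[0,0,0.0055,0,0,0,0],[0,0,0.0055,0,0,0,0]]
  ]
}}

```text
time_s: 16.72
eef_pos: [466.2, -429.8, 75.2]
tool_rot: [[0.09, 0.996, 0.001], [0.996, -0.09, -0.001], [-0.001, 0.001, -1.0]]
force: [-2.7, 1.8, 10.9]
opening: 0.3
grasp_force: 5.5
```

Emit:
{"api": "send_rows", "payload": {
  "targets": [
    [[0,0,0.001,0,0,0,0],[0,0,0.0015,0,0,0,0],[0,0,0.0015,0,0,0,0],[0,0,0.0015,0,0,0,0]]
  ]
}}

```text
time_s: 17.05
eef_pos: [466.2, -429.8, 75.0]
tool_rot: [[0.09, 0.996, 0.001], [0.996, -0.09, -0.002], [-0.001, 0.001, -1.0]]
force: [-4.4, 5.0, 18.8]
opening: 0.5
grasp_force: 9.4
```

The button is right down: it bottoms at TCP z≈75 with 19 N. I'll raise and back off.

Emit:
{"api": "send_rows", "payload": {
  "targets": [
    [[0,0,-0.005,0,0,0,0],[0,0,-0.015,0,0,0,0],[0,0,-0.04,0,0,0,0],[0,0,-0.08,0,0,0,0],[0.02,-0.01,-0.12,0,0,0,0],[0.05,-0.03,-0.14,0,0,0,0],[0.09,-0.06,-0.15,0,0,0,0],[0.13,-0.08,-0.15,0,0,0,0],[0.17,-0.09,-0.15,0,0,0,0],[0.2,-0.1,-0.15,0,0,0,0]]
  ]
}}

```text
time_s: 17.88
eef_pos: [384.4, -223.8, 222.4]
tool_rot: [[0.092, 0.996, 0.0], [0.996, -0.092, -0.0], [-0.0, 0.0, -1.0]]
force: [1.3, -0.1, 1.2]
opening: 0.6
grasp_force: 0.0
```

Emit:
{"api": "send_rows", "payload": {
  "targets": [
    [[0.03,0,0,0,0,0,0],[0.06,0,0,0,0,0,0],[0.07,0,0,0,0,0,0],[0.07,0,0,0,0,0,0],[0.07,0,0,0,0,0,0]]
  ]
}}

```text
time_s: 18.3
eef_pos: [392.1, -156.1, 222.4]
tool_rot: [[0.089, 0.996, 0.0], [0.996, -0.089, -0.001], [-0.001, 0.0, -1.0]]
force: [0.7, -0.5, 0.3]
opening: 0.1
grasp_force: 0.0
```

```bash
python3 - <<'E'
from h import *
im=snapshot("top");cv2.imwrite("pics/c4.png",cv2.resize(im[222:332,310:450],None,fx=5,fy=5,interpolation=cv2.INTER_CUBIC))
hsv=cv2.cvtColor(im,cv2.COLOR_BGR2HSV);m=cv2.inRange(hsv,(95,100,60),(130,255,255));m[:, :330]=0;m[:,400:]=0;m[:240]=0;m[320:]=0
y,x=np.where(m);print(x.min(),x.max(),y.min(),y.max())
for p in((x.min(),y.mean()),): print("rear lip",onz("top",p,16),"expected",np.array([504,-437.7])-77.5*np.array([-.0906,-.9959]))
E
```

```text
359 382 250 299
rear lip [ 511.1 -356.1   16. ] expected [ 511.0215  -360.51775]
```

View pics/c4.png

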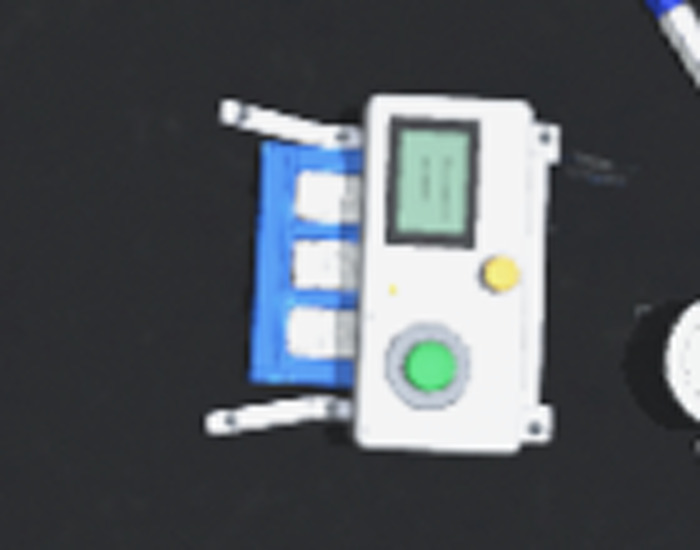

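The carrier is home: its lip is at crop x≈257, which matches the expected position. The knob is back at the same pixel (410,276.6) as at the start, so the pin is down.

```bash
python3 -c "from workcell import hand_in; print(hand_in())"
```

```text
the job is handed in; nothing more can be done
None
```

I pushed the carrier fully home against the stop with the pin down in its groove, pressed the green start button right down, took the hand away, and handed the job in at about 18 s; the bottle, timer and cup were not touched.

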